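# Fetch the matching walnut leg and twist it into the footstool

### The arm

A 6-joint arm with a two-finger parallel gripper is mounted at the origin on the work surface. World frame = base frame: x ahead of the robot, y to its left, z up, the work surface at z = 0. Lengths are in m, angles in rad, forces in N, time in s.
With the tool pointing down it reaches from about 0.375 to 0.925 m from the base axis. Payload 5.7 kg.
Tool frame: the origin (TCP) lies midway between the tips of the shut fingers; the grasp point (between the pads) lies 19 mm behind it; z points along the fingers, x is the direction in which the jaws open and shut, and the axes are right-handed (so a half turn about z gives the same grasp; the last joint's range is limited). The gripper opens to 88 mm and grips with 3 to 60 N. Pads are 20 mm wide; open, the fingers measure 115 mm over their backs; the gripper's body (75 mm by 178 mm) begins 61 mm behind the grasp point.
Start: joints at [-1.409, 0.359, 1.51, -0, 1.272, -0.115], TCP at [0.164, -0.577, 0.191] pointing down, gripper open.
Joint ranges: [-2.97, 2.97], [-1.01, 2.36], [0.21, 2.38], [-0.96, 4.11], [0.2, 2.71], [-2.98, 2.98]. Speed limits (rad/s): [2.39, 2.39, 3.14, 3.14, 3.14, 3.14].

### API

Orientations are given as a unit quaternion [x, y, z, w].
In Python, from bench import move_ptp, servo_line, goto_joints, move_gripper, sleep, inverse_kinematics, capture, PlanningError, close_job, spot_in, silhouettes, current_clock, current_joint_pos, current_qvel, current_joint_torque, current_position, current_orientation, current_force, current_torque, current_finger_gap gives the robot as it stands. Calls block until the motion is done:
- move_ptp(position, orientation): joint-space move of the TCP to a pose.
- servo_line(position, orientation=None, rate=0.15, contact_N=None): straight line of the TCP; orientation=None keeps the orientation; rate is the mean speed in m/s. With contact_N (N) it stops when the force on the tool has changed by that much, and returns True; else False.
- goto_joints(angles): joint-space move.
- move_gripper(opening): finger opening in m; the grip force is fixed at half the most; returns when the fingers have stopped.
- sleep(seconds).
- inverse_kinematics(position, orientation): joint angles nearest the present ones, or None.
- capture(name): name is "side" or "top" or "wrist"; returns a dict with "image" (400x640x3 uint8, blue, green, red), "range_z" (400x640 float32, m along the optical axis (not along the pixel's ray), 0 where there is no reading), "intrinsics" (3x3 intrinsics, pixels), "R" (3x3) and "t" (3): a world point X has camera coordinates R X + t. Camera axes: x right, y down, z forward; pixel columns grow to the right and rows downward; lengths in m; the calibration is good to about 2 mm. The wrist camera is an equidistant fisheye: a pixel r from the principal point sees the ray r / f radians off the axis. A picture is of the moment at which its call begins.
A pose or a line that the arm cannot do raises PlanningError and nothing moves.
- close_job(): hands the job in, once; it reports no verdict.
Trained networks look in the newest picture that a camera, given by its name, has taken for a name from the list of things; names that differ only in an ending like _2 or _b are one class to them, and where a whole thing is asked for, a point or a joint stands for the part that bears it (a point fixed in the world has none). Each returns a list of dicts, best first, with "conf" (0 to 1); they miss things now and then, are a little off and sometimes report something else, mostly with a low value. They report only what shows in the picture. A call takes as long as a camera call.
- spot_in(camera, query): "xy" ([column, row] in pixels, amid what is visible of it).
- silhouettes(camera, query): "region" (400x640 bool, what is visible of it) and "xy" ([column, row] in pixels, amid what is visible of it).
Readings, each from a call of its own:
- current_clock(): time.
- current_joint_pos(): joint angles.
- current_qvel(): joint speeds.
- current_joint_torque(): joint torques, N m.
- current_position(): TCP position.
- current_orientation(): TCP orientation.
- current_force(): force on the tool from outside, world axes, zero at the start.
- current_torque(): the same for the moment, N m.
- current_finger_gap(): finger opening in m.
Only numpy, scipy, OpenCV 4.12 (cv2) and the standard library are available. Lean on these libraries where they do the work, as an engineer would, in place of code of your own. Each camera call takes 0.05 s, during which the arm holds its last target. There are 200 camera calls.

### The job

A customer's footstool lies upside down on the counter with one of its four walnut legs missing. Open only the stock bin whose lid carries the dark walnut sample, fetch the leg from it and stand it loosely in the empty socket, tapered end down and turned well out of line with the other legs (an eighth to a quarter turn), and let go of it. Then take it again from above by its foot end and press it firmly down while you turn it into line with the other three legs, so that the taper bites and the leg is left standing upright, fully home; keep the other bins shut and leave the glue bottle, the paint tin and the tape measure where they are.

Things in the scene. Friction and masses are not known exactly. Their poses are not given: they have to be found in the camera images.
- rack: steel board 176 x 444 x 6 mm under a row of four alike bins, 108 mm apart, fixed. Each bin has a hinged grey lid with a red pull lug; a sample plate on the lid and front shows the finish inside: dark walnut brown, light oak, black or white, in changing order. Origin: centre of its underside; x from the front (robot's side) to the hinge side, y along the row
- bin_walnut: the bin with the dark walnut sample: black, open-topped, 168 deep x 106 wide x 50 mm high, walls 3 mm, floor 4 mm, fixed. Origin: centre of its underside, 6 mm above the counter; x from the front, which faces the robot, to the hinge side, y along the row, z up
- lid_walnut_lug (a point): grip point of the walnut lid's red pull lug, a block 18 mm front to back, 24 mm along the row, 31 mm high, that stands on the lid 20 mm behind its front edge. The point lies on its middle, 8 mm below its top and 23 mm above the lid's upper face. Pinch it from above, along the row
- lid_walnut_hinge (a point): hinge axis of the walnut lid, on the bin's far upper rim, mid-bin; it runs along the row. When shut, the lug point lies 148 mm in front of it and 28 mm above it
- lid_walnut (a joint): lid of the walnut bin, 168 x 106 x 5 mm, 0.12 kg: 0 shut, grows as its front edge swings up and away from the robot, 1.57 upright, stop at 1.8 rad. A friction hinge (0.14 N m) holds it at any angle
- lid_oak (a joint): lid of the light oak bin: 0 shut, grows as it opens, to 1.8 rad. It must stay shut
- lid_black (a joint): lid of the black bin: 0 shut, grows as it opens, to 1.8 rad. It must stay shut
- lid_white (a joint): lid of the white bin: 0 shut, grows as it opens, to 1.8 rad. It must stay shut
- leg_walnut: dark walnut bar 110 long x 36 wide x 26 mm thick, black rubber foot; at its other end a pale round tapered tenon 30 mm long, 26 mm across at the shoulder, 18 at the tip; 0.11 kg. Starts lying flat in the walnut bin, foot to the hinge, over 25 mm free beside it. Origin: on the axis at the shoulder; x along the axis to the foot (end at 110 mm, tenon tip -30), y across the width, z the thickness
- stool: footstool 220 x 300 mm upside down on a 35 mm blue cushion, fixed: pale rails, four corner blocks 68 mm square, tops 75 mm up, three walnut legs, feet 188 mm up, their 36 mm faces along the long side. Origin: centre of its underside; x along the 220 mm, y along the 300 mm side. Block centres x +-74, y +-112 mm, the empty one at -74, +112. In line: leg's y axis along the stool's y, either way round
- socket_mouth (a point): centre of the empty socket's mouth, 75 mm up, z up: a round tapered hole 32 mm deep, 25 mm across at the mouth, 16 at the bottom. A tip 3 mm off centre still finds its way. Let go, the leg stands by itself, shoulder 1 to 3 mm above the block. Pressed with 8 to 20 N and turned, either way (0.2 to 0.4 N m), it wedges, sinks by 1 or 2 mm and holds
- glue: bystander: white glue bottle with an orange cap, 58 mm across, 165 mm tall. Origin: centre of its base
- tin: bystander: small paint tin with a blue band, 86 mm across, 97 mm tall. Origin: centre of its base
- tape: bystander: yellow tape measure, 70 x 38 x 62 mm. Origin: centre of its base

How it is judged:
On the way, in this order (a step that is already met when the one before it is completed fails the run):
1. the lid of the walnut bin is opened (value of joint lid_walnut above 1 rad), for 0.2 s.
2. the walnut leg stands by itself in the empty socket, let go, at least 0.6 rad out of line (horizontal distance between leg_walnut and socket_mouth below 0.004 m and z of leg_walnut in the frame of socket_mouth below 0.006 m and angle between leg_walnut's own x axis and vertical below 0.1 rad and angle between the y axis of leg_walnut and the y axis of stool, either way round above 0.6 rad and contact force between the fingers and leg_walnut below 0.2 N and linear speed of leg_walnut below 0.02 m/s), for 0.2 s.
3. it is pressed down into the socket while still out of line (horizontal distance between leg_walnut and socket_mouth below 0.004 m and z of leg_walnut in the frame of socket_mouth below 0.006 m and angle between leg_walnut's own x axis and vertical below 0.1 rad and angle between the y axis of leg_walnut and the y axis of stool, either way round above 0.4 rad and contact force between the fingers and leg_walnut above 3 N and contact force between leg_walnut and stool above 20 N), for 0.05 s.
4. it has been turned into line and is still being pressed (horizontal distance between leg_walnut and socket_mouth below 0.004 m and z of leg_walnut in the frame of socket_mouth below 0.006 m and angle between leg_walnut's own x axis and vertical below 0.1 rad and angle between the y axis of leg_walnut and the y axis of stool, either way round below 0.17 rad and contact force between leg_walnut and stool above 20 N), for 0.05 s.
At the end, for the whole second after the job is handed in: the walnut leg rests untouched in the socket within 3 mm of its axis, shoulder at most 4 mm above the block, wedged (the taper's grip sums to over 20 N), upright within 0.06 rad, in line within 0.17 rad; other bins shut; bottle, tin, tape within 30 mm of their places. The walnut lid may be open (horizontal distance between leg_walnut and socket_mouth below 0.003 m and z of leg_walnut in the frame of socket_mouth below 0.004 m and contact force between leg_walnut and stool above 20 N and angle between leg_walnut's own x axis and vertical below 0.06 rad and angle between the y axis of leg_walnut and the y axis of stool, either way round below 0.17 rad and linear speed of leg_walnut below 0.01 m/s and value of joint each of lid_oak, lid_black, lid_white below 0.05 rad and distance of each of glue, tin, tape from where it was at the start of the episode below 0.03 m).
It fails at once if a wrong bin is opened (value of joint any of lid_oak, lid_black, lid_white above 0.15 rad).
It fails at once if the bottle, tin or tape measure is pushed away or knocked over (distance of any of glue, tin, tape from where it was at the start of the episode above 0.05 m or angle between any of glue, tin, tape's own z axis and vertical above 0.4 rad).
It also fails if it takes over 72 s, if anything falls off the work surface, if the arm or the gripper's body presses on something with over 40 N, if the wrist force passes 120 N, or if a joint passes its speed limit or range.

## Working session

There is one attempt and no reset: what is moved stays moved. The work goes in short steps, each a Python script; the robot and the scene stay as the last script left them, time stands still between calls to the robot, and variables do not carry over. Pictures are saved under pics/ and viewed, about 8 in all and at most 12, crops included, and the job is handed in when it is done.

```bash
mkdir -p pics; ls; cat > h.py <<'E'
import numpy as np, cv2
from bench import *
from scipy.spatial.transform import Rotation as Rn
def cloud(c):
    z=c["range_z"];K=c["intrinsics"];v,u=np.mgrid[0:z.shape[0],0:z.shape[1]]
    P=np.stack([(u-K[0,2])/K[0,0]*z,(v-K[1,2])/K[1,1]*z,z],-1)
    W=(P-c["t"])@c["R"]; W[z<=0]=np.nan
    return W
def down(yaw):  # tool z down, tool x at angle yaw in world
    x=np.array([np.cos(yaw),np.sin(yaw),0]);z=np.array([0,0,-1.]);y=np.cross(z,x)
    return Rn.from_matrix(np.stack([x,y,z],1)).as_quat()
E
python3 - <<'E'
from h import *
for n in("top","side"):
    c=capture(n);cv2.imwrite(f"pics/{n}0.png",c["image"]);W=cloud(c);np.save(n+"0.npy",W)
    print(n,"cam at",-c["R"].T@c["t"])
    for q in("rack","bin_walnut","lid_walnut_lug","lid_walnut","stool","glue","tin","tape"):
        for s in silhouettes(n,q)[:2]:
            p=W[s["region"]]; print(q,round(s["conf"],2),np.round(s["xy"]),np.round(np.nanmedian(p,0),3),np.round(np.nanpercentile(p,2,axis=0),3),np.round(np.nanpercentile(p,98,axis=0),3))
print(current_orientation(),current_clock(),current_finger_gap())
E
```

```text
pics
top cam at [0.43104604 0.06088177 1.29412778]
bin_walnut 0.9 [285. 179.] [0.61  0.159 0.063] [0.525 0.09  0.031] [0.698 0.227 0.089]
bin_walnut 0.25 [217. 210.] [0.521 0.355 0.063] [0.442 0.287 0.057] [0.603 0.423 0.089]
lid_walnut_lug 0.66 [286. 178.] [0.612 0.159 0.063] [0.529 0.092 0.056] [0.694 0.227 0.09 ]
lid_walnut_lug 0.64 [356. 132.] [ 0.747 -0.032  0.096] [ 0.714 -0.071  0.014] [0.793 0.007 0.102]
lid_walnut 0.79 [288. 176.] [0.612 0.159 0.063] [0.529 0.093 0.057] [0.694 0.225 0.09 ]
stool 0.66 [467. 191.] [ 0.585 -0.368  0.043] [ 0.475 -0.499  0.013] [ 0.69  -0.211  0.188]
glue 0.67 [318. 124.] [0.758 0.065 0.11 ] [0.742 0.039 0.001] [0.816 0.092 0.168]
tin 0.61 [355. 132.] [ 0.747 -0.031  0.096] [ 0.714 -0.071  0.011] [0.793 0.007 0.102]
tape 0.75 [410. 281.] [ 0.326 -0.216  0.059] [ 0.288 -0.247  0.002] [ 0.36  -0.191  0.066]
side cam at [0.32566898 0.7796883  0.58888807]
bin_walnut 0.97 [288. 232.] [0.611 0.166 0.062] [0.529 0.103 0.06 ] [0.694 0.228 0.091]
lid_walnut_lug 0.74 [286. 232.] [0.611 0.166 0.062] [0.529 0.103 0.06 ] [0.694 0.228 0.091]
lid_walnut 0.66 [290. 230.] [0.611 0.166 0.062] [0.528 0.1   0.06 ] [0.697 0.227 0.089]
stool 0.72 [352. 147.] [ 0.594 -0.329  0.06 ] [ 0.471 -0.493  0.01 ] [ 0.698 -0.206  0.184]
glue 0.63 [245. 198.] [0.759 0.08  0.081] [0.741 0.044 0.007] [0.786 0.092 0.165]
tin 0.9 [267. 186.] [ 0.74  -0.007  0.072] [ 0.713 -0.064  0.002] [0.793 0.01  0.099]
tape 0.95 [424. 182.] [ 0.325 -0.206  0.041] [ 0.294 -0.236  0.007] [ 0.358 -0.191  0.063]
[ 7.97880434e-01 -6.02815736e-01 -1.54282881e-05 -2.89814220e-05] 0.9 0.08800974658663487
```

View pics/top0.png

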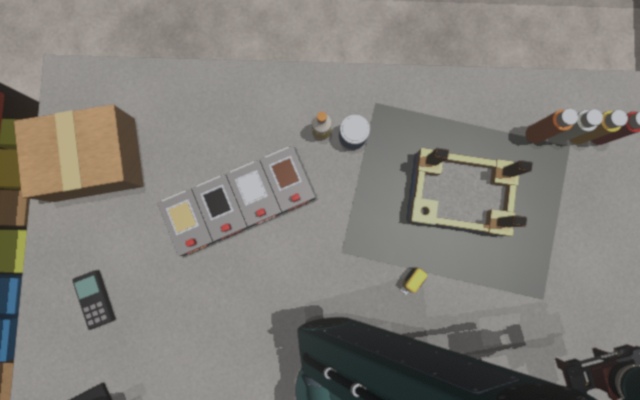

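```bash
python3 - <<'E'
from h import *
W=np.load("top0.npy");S=np.load("side0.npy")
im=cv2.imread("pics/top0.png")
# lid plane points of rack: z 0.055..0.07; region; minAreaRect
def rect(m):
    p=W[m][:,:2].astype(np.float32);return cv2.minAreaRect(p*1000),len(p)
inr=(W[...,1]>0)&(W[...,0]>0.35)&(W[...,0]<.75)&(W[...,1]<.5)
m=inr&(W[...,2]>.055)&(W[...,2]<.07);print("lids",rect(m))
m=inr&(W[...,2]>.083)&(W[...,2]<.1)&(W[...,0]<.7)
n,l,st,ce=cv2.connectedComponentsWithStats(m.astype(np.uint8))
for i in range(1,n):
    if st[i,4]>15: print("lug",np.round(np.nanmedian(W[l==i],0),4),st[i,4],rect(l==i)[0])
# stool
ins=(W[...,1]<-.15)&(W[...,0]>.43)&(W[...,0]<.75)
for lo,hi in((.065,.082),(.17,.2),(.02,.06)):
    m=ins&(W[...,2]>lo)&(W[...,2]<hi)
    n,l,st,ce=cv2.connectedComponentsWithStats(m.astype(np.uint8))
    for i in range(1,n):
        if st[i,4]>40: print(lo,st[i,4],np.round(np.nanmedian(W[l==i],0),4),rect(l==i)[0])
E
```

```text
lids (((575.6705322265625, 242.98770141601562), (175.359375, 572.3598022460938), 25.600122451782227), 7964)
lug [0.5528 0.1311 0.093 ] 53 ((553.9629516601562, 131.6356964111328), (17.530038833618164, 23.370681762695312), 23.17317008972168)
lug [0.5076 0.2289 0.0916] 54 ((508.25225830078125, 229.21180725097656), (17.86294937133789, 23.67007064819336), 16.67970848083496)
lug [0.4623 0.3262 0.0923] 55 ((463.1755676269531, 326.8506774902344), (17.99089813232422, 24.077760696411133), 20.445205688476562)
lug [0.4174 0.4247 0.0914] 59 ((417.7386474609375, 424.9149475097656), (18.545534133911133, 23.37700843811035), 33.853553771972656)
0.065 2636 [ 0.5588 -0.3539  0.0736] ((586.5841674804688, -361.3160705566406), (293.1039123535156, 217.10728454589844), 82.94283294677734)
0.17 150 [ 0.6712 -0.2575  0.1869] ((672.6409301757812, -259.1374816894531), (35.36845016479492, 26.105600357055664), 81.94657897949219)
0.17 160 [ 0.6429 -0.477   0.1868] ((644.9436645507812, -481.77276611328125), (37.19782257080078, 26.827112197875977), 83.30469512939453)
0.17 156 [ 0.4988 -0.4599  0.1865] ((499.2357177734375, -463.1684875488281), (37.197021484375, 26.58376121520996), 81.20671844482422)
0.02 496 [ 0.5417 -0.2239  0.0316] ((537.0408935546875, -275.29522705078125), (320.53985595703125, 159.1543731689453), 40.625038146972656)
0.02 3886 [ 0.5885 -0.3717  0.0387] ((587.9578247070312, -366.65045166015625), (249.88339233398438, 172.89151000976562), 82.62858581542969)
0.02 45 [ 0.529  -0.2478  0.046 ] ((527.8872680664062, -247.29986572265625), (20.82379722595215, 16.466453552246094), 1.6254165172576904)
```

View pics/side0.png

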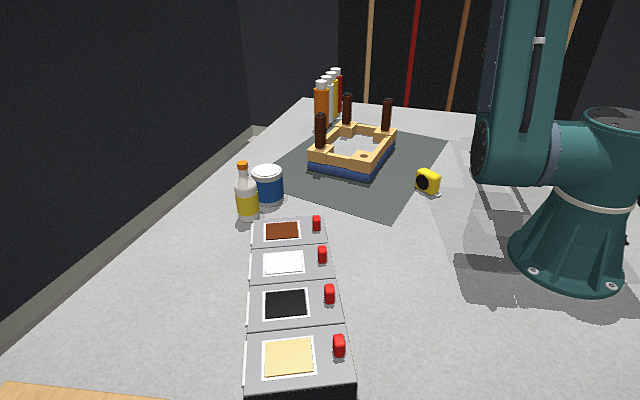

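The walnut bin is the rightmost one: its sample is at (285,172) and its lug at (295,198) in the top view. The side view agrees, with the walnut sample at (282,230). The empty socket is at (425,210) in the top view. Next I'll check reachability and open the lid.

```bash
cat >> h.py <<'E'
RY=np.arctan2(.2936,-.1354)-np.pi/2      # rack x yaw
XR=np.array([np.cos(RY),np.sin(RY),0]); YR=np.array([-np.sin(RY),np.cos(RY),0])
LUG=np.array([.5532,.1313,.084]); HIN=LUG+.148*XR-[0,0,.028]
def pose(P,q): return np.asarray(P)+.019*Rn.from_quat(q).apply([0,0,1]),q   # grasp point -> TCP
def lidpose(th,tilt=0):
    a=th+.187; P=HIN+.1506*(-np.cos(a)*XR+np.sin(a)*np.array([0,0,1]))
    q=(Rn.from_rotvec(YR*tilt)*Rn.from_quat(down(RY-np.pi/2))).as_quat()
    return pose(P,q)
SOCK=np.array([.5269,-.2406,.075]); SY=-.125   # stool x yaw
E
python3 - <<'E'
from h import *
for th in(0,.8,1.5): print([inverse_kinematics(*lidpose(th,t)) is not None for t in (0,.3,.5)])
# placing options
for a in np.deg2rad([30,38,45,55,65,-50,-60,-70,-80]):
    z=np.array([np.cos(a),np.sin(a),0])
    for s in(1,-1):
        y=np.array([0,0,s*1.]);x=np.cross(y,z);q=Rn.from_matrix(np.stack([x,y,z],1)).as_quat()
        r=[inverse_kinematics(*pose(SOCK+[0,0,.06+h],q)) for h in(0,.06)]
        print(np.rad2deg(a).round(),s,[None if k is None else np.round(k,2) for k in r])
move_ptp(*(lambda p:(p[0]+[0,0,.07],p[1]))(lidpose(0)))
p,q=lidpose(0); servo_line(p,q,rate=.12,contact_N=8)
move_gripper(.01); print(current_finger_gap(),current_position(),p,current_force(),current_clock())
E
```

```text
[True, True, True]
[True, True, True]
[True, True, True]
30.0 1 [array([-1.31,  1.03,  1.98,  1.31,  1.61,  1.7 ]), array([-1.31,  0.91,  2.01,  1.31,  1.63,  1.79])]
30.0 -1 [array([-1.31,  1.03,  1.98,  1.31,  1.61, -1.44]), array([-1.31,  0.91,  2.01,  1.31,  1.63, -1.35])]
38.0 1 [array([-1.28,  1.03,  1.86,  1.21,  1.66,  1.81]), array([-1.28,  0.91,  1.88,  1.22,  1.69,  1.9 ])]
38.0 -1 [array([-1.28,  1.03,  1.86,  1.21,  1.66, -1.33]), array([-1.28,  0.91,  1.88,  1.22,  1.69, -1.25])]
45.0 1 [array([-1.24,  1.03,  1.75,  1.14,  1.73,  1.89]), array([-1.24,  0.92,  1.78,  1.15,  1.76,  1.97])]
45.0 -1 [array([-1.24,  1.03,  1.75,  1.14,  1.73, -1.25]), array([-1.24,  0.92,  1.78,  1.15,  1.76, -1.17])]
55.0 1 [array([-1.19,  1.05,  1.6 ,  1.05,  1.83,  1.99]), array([-1.19,  0.95,  1.63,  1.07,  1.87,  2.06])]
55.0 -1 [array([-1.19,  1.05,  1.6 ,  1.05,  1.83, -1.15]), array([-1.19,  0.95,  1.63,  1.07,  1.87, -1.08])]
65.0 1 [array([-1.13,  1.08,  1.45,  0.98,  1.94,  2.06]), array([-1.13,  0.99,  1.48,  1.  ,  1.98,  2.13])]
65.0 -1 [array([-1.13,  1.08,  1.45,  0.98,  1.94, -1.08]), array([-1.13,  0.99,  1.48,  1.  ,  1.98, -1.02])]
-50.0 1 [None, None]
-50.0 -1 [None, None]
-60.0 1 [None, None]
-60.0 -1 [None, None]
-70.0 1 [None, None]
-70.0 -1 [None, None]
-80.0 1 [None, None]
-80.0 -1 [None, None]
0.010052780275907525 [0.55323894 0.13129998 0.06498529] [0.55322316 0.13131068 0.06499835] [-0.36459426 -0.24793313 -0.14109548] 5.7333
```

```bash
python3 - <<'E'
from h import *
a=capture("side")["image"];w=capture("wrist")["image"]
cv2.imwrite("pics/p1.png",np.vstack([cv2.resize(a[120:320,200:520],(640,400))[:, :],cv2.resize(w,(640,400))])[:800:1][: ,:][::1] if 0 else np.hstack([cv2.resize(a[150:350,220:420],(400,400)),cv2.resize(w[:,120:520],(400,400))]))
E
```

```text
(no output)
```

View pics/p1.png

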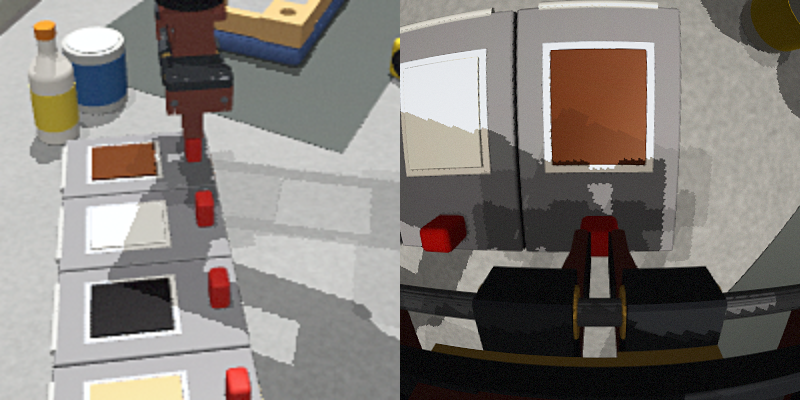

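In the wrist view the lug is at (600,235), just beyond the shut fingertips, so the pinch closed on the robot's side of it. I'll re-measure the lug by colour in the three cameras.

```bash
cat >> h.py <<'E'
def wcloud(c):
    z=c["range_z"];K=c["intrinsics"];v,u=np.mgrid[0:z.shape[0],0:z.shape[1]]
    x=(u-K[0,2])/K[0,0];y=(v-K[1,2])/K[1,1];r=np.hypot(x,y)+1e-9
    s=np.tan(r)/r; P=np.stack([x*s*z,y*s*z,z],-1)
    W=(P-c["t"])@c["R"]; W[(z<=0)|(r>1.4)]=np.nan
    return W
E
python3 - <<'E'
from h import *
def red(im,W,t):
    b,g,r=[im[...,i].astype(int) for i in range(3)]
    m=(r>110)&(g<70)&(b<70)&(np.abs(W[...,0]-.553)<.05)&(np.abs(W[...,1]-.131)<.05)
    for n,mm in(("all",m),("top",m&(W[...,2]>.086))):
        p=W[mm]; 
        if len(p)<4: print(t,n,len(p)); continue
        d=p-LUG; print(t,n,len(p),"x",np.round(np.percentile(d@XR,[3,50,97]),4),"y",np.round(np.percentile(d@YR,[3,50,97]),4),"z",np.round(np.percentile(p[:,2],[3,50,97]),4))
red(cv2.imread("pics/top0.png"),np.load("top0.npy"),"top0")
red(cv2.imread("pics/side0.png"),np.load("side0.npy"),"side0")
c=capture("wrist");W=wcloud(c);red(c["image"],W,"wrist");print("wcam",-c["R"].T@c["t"],current_finger_gap(),current_force(),current_clock())
c=capture("side");red(c["image"],cloud(c),"side")
print(Rn.from_quat(current_orientation()).as_matrix())
E
```

```text
top0 all 2
top0 top 2
side0 all 98 x [-0.0051  0.0021  0.0466] y [-0.0067  0.0105  0.0152] z [0.0645 0.084  0.0933]
side0 top 45 x [-0.0057  0.0009  0.0083] y [-0.0062  0.0066  0.0124] z [0.0873 0.0918 0.0937]
wrist all 665 x [0.0435 0.0511 0.06  ] y [-0.0052  0.0086  0.0205] z [0.0633 0.0644 0.0656]
wrist top 0
wcam [0.62227943 0.16300394 0.25767733] 0.01027115146423544 [ 0.07376995 -0.84587357 -0.41082955] 5.8833
side all 96 x [-0.0073  0.002   0.0474] y [0.0003 0.0104 0.0225] z [0.0643 0.0783 0.0922]
side top 27 x [-0.0073  0.0018  0.0309] y [0.0065 0.0098 0.0234] z [0.0863 0.09   0.2662]
[[ 4.18793048e-01 -9.08081705e-01  8.83701558e-06]
 [-9.08081705e-01 -4.18793048e-01 -9.44624652e-06]
 [ 1.22788443e-05 -4.06870980e-06 -1.00000000e+00]]
```

```bash
python3 - <<'E'
from h import *
move_gripper(0.0); print(current_finger_gap(),current_force(),current_clock())
c=capture("wrist");im=c["image"];z=c["range_z"]
K=c["intrinsics"];X=c["R"]@LUG+c["t"];th=np.arctan2(np.hypot(*X[:2]),X[2]);d=X[:2]/np.hypot(*X[:2])*th
print("lug px pred",d*[K[0,0],K[1,1]]+K[:2,2])
cv2.imwrite("pics/w2.png",cv2.resize(im[180:360,220:420],(800,720))[:600])
E
```

```text
0.0005044522189675439 [-0.13653117  0.7074953  -0.36247673] 6.3
lug px pred [318.6326173  239.12732728]
```

View pics/w2.png

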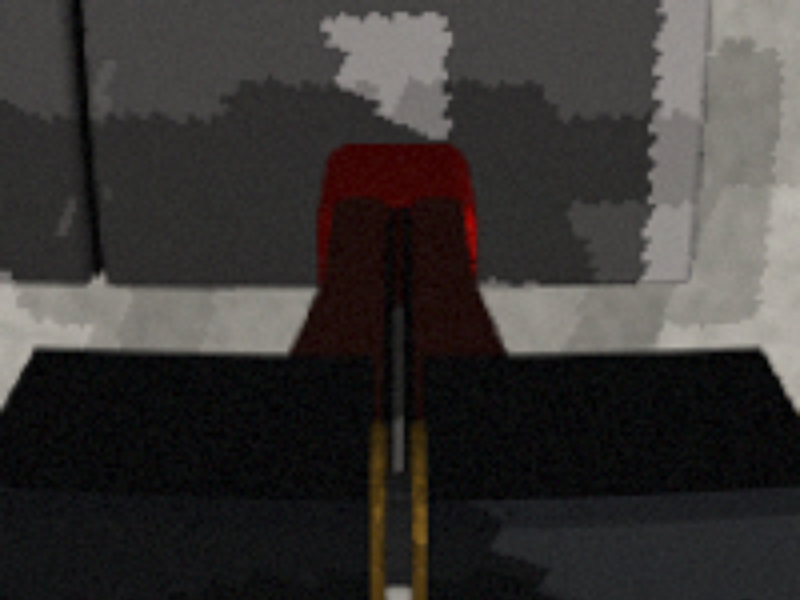

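```bash
python3 - <<'E'
from h import *
c=capture("wrist");W=wcloud(c);im=c["image"]
for col in(306,312,320,328,334):
    print(col,[(r,)+tuple(np.round([(W[r,col]-LUG)@XR,(W[r,col]-LUG)@YR,W[r,col,2]],3))+(int(im[r,col,2]),) for r in range(210,275,6)])
K=c["intrinsics"];print(K,c["R"])
print(current_position())
c=capture("side");W=cloud(c);print(np.round(c["R"]@LUG+c["t"],3))
p=c["intrinsics"]@(c["R"]@LUG+c["t"]);print("side px lug",p[:2]/p[2]);cv2.imwrite("pics/s3.png",cv2.resize(c["image"][190:270,260:360],(800,600),interpolation=cv2.INTER_NEAREST))
E
```

```text
306 [(210, np.float64(0.011), np.float64(0.009), np.float64(0.06), 43), (216, np.float64(0.009), np.float64(0.008), np.float64(0.066), 57), (222, np.float64(0.009), np.float64(0.008), np.float64(0.077), 59), (228, np.float64(0.008), np.float64(0.008), np.float64(0.086), 60), (234, np.float64(0.011), np.float64(0.007), np.float64(0.103), 29), (240, np.float64(0.011), np.float64(0.006), np.float64(0.111), 34), (246, np.float64(0.011), np.float64(0.006), np.float64(0.117), 30), (252, np.float64(0.012), np.float64(0.006), np.float64(0.126), 31), (258, np.float64(0.011), np.float64(0.006), np.float64(0.131), 26), (264, np.float64(0.011), np.float64(0.005), np.float64(0.137), 29), (270, np.float64(0.033), np.float64(0.003), np.float64(0.182), 10)]
312 [(210, np.float64(0.011), np.float64(0.004), np.float64(0.06), 47), (216, np.float64(0.008), np.float64(0.004), np.float64(0.065), 53), (222, np.float64(nan), np.float64(nan), np.float64(nan), 60), (228, np.float64(0.008), np.float64(0.004), np.float64(0.086), 58), (234, np.float64(0.011), np.float64(0.004), np.float64(0.103), 30), (240, np.f
[... 2323 characters left out ...]
0.112), 29), (246, np.float64(0.012), np.float64(-0.008), np.float64(0.119), 33), (252, np.float64(0.011), np.float64(-0.007), np.float64(0.125), 24), (258, np.float64(0.011), np.float64(-0.007), np.float64(0.131), 29), (264, np.float64(0.011), np.float64(-0.007), np.float64(0.137), 30), (270, np.float64(0.033), np.float64(-0.004), np.float64(0.182), 13)]
[[309.70691629   0.         319.16417386]
 [  0.         309.70691629 198.38488175]
 [  0.           0.           1.        ]] [[ 0.41890583 -0.90802912  0.00101202]
 [-0.87254235 -0.40222549  0.27728055]
 [-0.25137175 -0.11703747 -0.96078846]]
[0.55320943 0.13129399 0.06498388]
[-0.016  0.054  0.851]
side px lug [316.37052191 220.24324272]
```

View pics/s3.png

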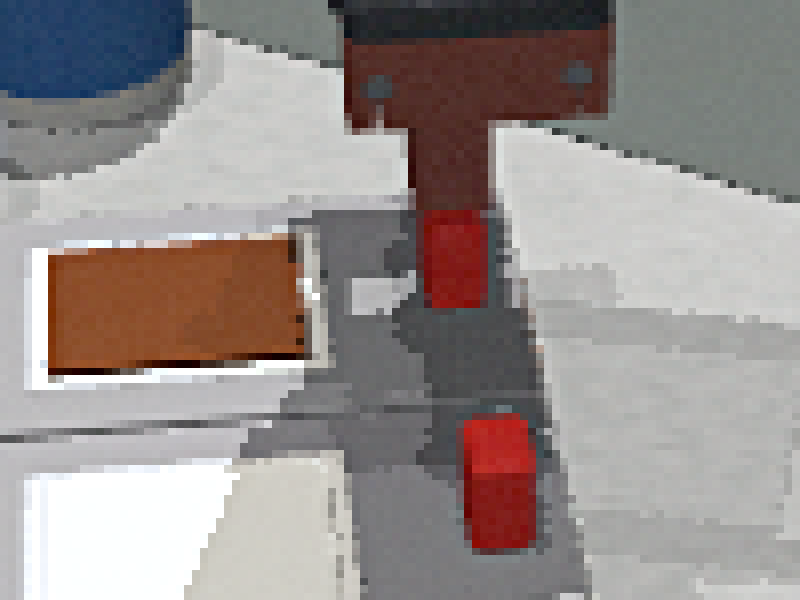

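The shut fingertips sit just above the lug's top: in the side crop they end at (455,205), where the lug's red begins. Both views put the tips at z≈0.095, but the reported TCP is z=0.065. So the tips look about 30 mm higher than the model says. I'll test that with a gentle guarded descent.

```bash
python3 - <<'E'
from h import *
move_gripper(.088)
p,q=lidpose(0)
hit=servo_line(p-[0,0,.034],q,rate=.03,contact_N=4)
print(hit,current_position(),current_force())
if hit: servo_line(current_position()+[0,0,.004],rate=.05)
move_gripper(0.0); print(current_finger_gap(),current_position(),current_force(),current_clock())
E
```

```text
False [0.5534377  0.13135383 0.03118536] [0.73271791 0.05535186 0.44683903]
0.023965568206190488 [0.55308885 0.13149425 0.03096936] [-1.01350429  2.02909543 -0.21030544] 10.1083
```

Confirmed: the lug is gripped, with a 24 mm gap. The fingers are about 31 mm shorter than the stated TCP, so I'll use a grasp-point offset of 0.050 m. Now swing the lid open.

```bash
sed -i 's/np.asarray(P)+.019\*Rn/np.asarray(P)+D*Rn/; s/^RY=/D=.050\nRY=/' h.py
python3 - <<'E'
from h import *
off=current_position()-lidpose(0)[0]; print("off",off)
for th in np.linspace(.19,1.52,8):
    p,q=lidpose(th,min(.3,th*.3)); servo_line(p+off*max(0,1-th),q,rate=.13)
    f=current_force(); print(round(th,2),np.round(f,1),round(current_finger_gap(),4))
    if np.linalg.norm(f)>35: print("STOP");break
c=capture("side");cv2.imwrite("pics/s4.png",c["image"][60:360,130:530]);print(current_clock())
E
```

```text
off [-0.0001343   0.00018357 -0.003029  ]
0.19 [-3.3 -1.3  3.8] 0.0239
0.38 [-3.6 -0.4  5.7] 0.0237
0.57 [-3.   1.2  6. ] 0.0235
0.76 [-0.4  1.1  3.6] 0.0237
0.95 [-0.4  3.7 -1.4] 0.0236
1.14 [-0.7  5.2 -3.4] 0.0236
1.33 [-1.8  5.3 -2.9] 0.0237
1.52 [-2.6  6.1 -1.6] 0.0235
13.075
```

View pics/s4.png

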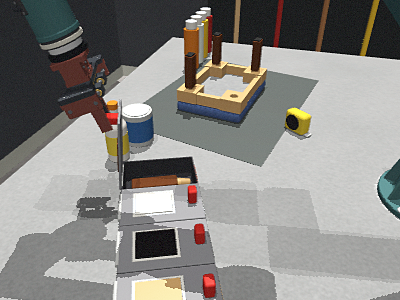

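The lid stands upright, and the leg shows in the bin at crop (160,183). Next: release the lug, go over the bin with the camera on the robot's side, and measure the leg.

```bash
cat >> h.py <<'E'
BC=HIN-.084*XR   # bin centre (xy)
QP=down(RY+np.pi/2)
E
python3 - <<'E'
from h import *
move_gripper(.06)
q=current_orientation();b=-Rn.from_quat(q).apply([0,0,1])
servo_line(current_position()+.09*b,q,rate=.25)
h=np.array([*(BC-.02*XR)[:2],.22]); 
move_ptp(*pose(h+[0,0,.06],QP))
move_gripper(.088)
c=capture("wrist");W=wcloud(c);np.save("w5.npy",W);cv2.imwrite("pics/w5.png",c["image"])
d=W-BC; bx=d@XR;by=d@YR
m=(np.abs(bx)<.08)&(np.abs(by)<.049)&(W[...,2]>.022)&(W[...,2]<.05)
s=silhouettes("wrist","leg_walnut");print([(x["conf"],x["xy"]) for x in s[:2]])
for mm in [m]+[x["region"]&(W[...,2]<.06) for x in s[:1]]:
    P=np.stack([bx[mm],by[mm]],1).astype(np.float32); print(cv2.minAreaRect(P*1000),len(P),np.nanpercentile(W[mm][:,2],[5,50,95]),np.percentile(P,[2,98],axis=0))
print(current_clock(),current_joint_pos())
E
```

```text
[(0.6, [323.7, 188.5])]
((4.417930603027344, -0.003231048583984375), (97.80695343017578, 151.28717041015625), 89.91055297851562) 2774 [0.0280289  0.03408049 0.03591053] [[-0.0660794  -0.01770026]
 [ 0.07987122  0.02744643]]
((-1.750885009765625, 2.150320053100586), (136.30487060546875, 40.51620101928711), 2.53926682472229) 2518 [0.02903299 0.03410817 0.03558942] [[-0.06350886 -0.01354549]
 [ 0.06165867  0.02132418]]
17.75 [ 1.34363676e-01  3.44953439e-01  1.43318491e+00  1.02642309e-05
  1.36340182e+00 -1.86852919e+00]
```

View pics/w5.png

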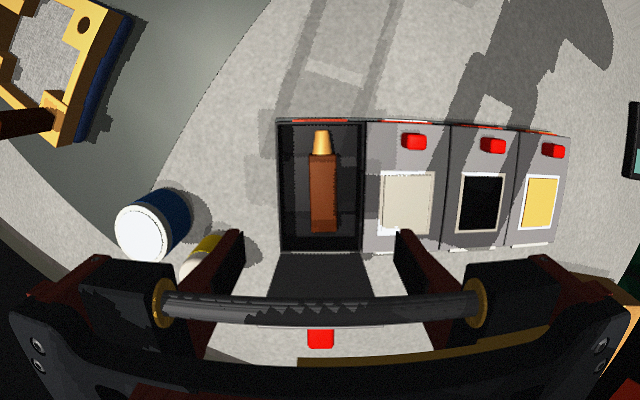

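The leg lies at image (323,190), tenon toward the robot, with the foot toward the hinge at (323,228). I'll fit its axis and pick it up.

```bash
python3 - <<'E'
from h import *
W=np.load("w5.npy");d=W-BC;bx=d@XR;by=d@YR
m=(W[...,2]>.028)&(W[...,2]<.042)&(by>-.03)&(by<.04)&(bx<.078)
st=[]
for a in np.arange(-.03,.075,.01):
    k=m&(np.abs(bx-a)<.005)
    if k.sum()>20: lo,hi=np.percentile(by[k],[3,97]); st.append((a,(lo+hi)/2,hi-lo,k.sum()))
st=np.array(st);print(np.round(st,4));k=np.abs(st[:,2]-.035)<.006
f=np.polyfit(st[k,0],st[k,1],1);print("slope",f)
tipx=np.nanpercentile(bx[(W[...,2]>.02)&(np.abs(by-f[1])<.006)&(bx<-.03)&(bx>-.078)],2);print("tip",tipx)
sh=-.0335;g=sh+.052
yaw=RY+np.arctan(f[0]) if abs(f[0])<.15 else RY
P=BC+g*XR+np.polyval(f,g)*YR;q=down(yaw+np.pi/2)
move_gripper(.054)
move_ptp([P[0],P[1],.07],q)
hit=servo_line([P[0],P[1],-.016],q,rate=.08,contact_N=6);print(hit,current_position(),current_force())
if hit: servo_line(current_position()+[0,0,.002],rate=.05)
z=current_position()[2];move_gripper(0);print("gap",current_finger_gap(),"tcpz",z)
servo_line(current_position()+[0,0,.2],rate=.25);print(current_finger_gap(),current_force(),current_position(),yaw-RY,current_clock())
E
```

```text
[[-3.00e-02  3.70e-03  3.43e-02  2.23e+02]
 [-2.00e-02  3.70e-03  3.31e-02  2.20e+02]
 [-1.00e-02  3.80e-03  3.47e-02  2.00e+02]
 [ 0.00e+00  4.40e-03  3.36e-02  2.13e+02]
 [ 1.00e-02  4.50e-03  3.37e-02  1.92e+02]
 [ 2.00e-02  4.50e-03  3.40e-02  1.99e+02]
 [ 3.00e-02  4.00e-03  3.31e-02  1.99e+02]
 [ 4.00e-02  4.60e-03  3.45e-02  1.90e+02]
 [ 5.00e-02  6.00e-03  3.49e-02  1.91e+02]
 [ 6.00e-02  5.40e-03  3.38e-02  1.58e+02]
 [ 7.00e-02  5.50e-03  2.61e-02  3.00e+01]]
slope [0.02024546 0.0041452 ]
tip -0.06028310264267157
False [ 0.6267928  0.1700488 -0.0154083] [0.47096864 0.21949325 0.1985094 ]
gap 0.03563189248424708 tcpz -0.015408299708870213
0.035399522410665796 [ 0.17537089  0.06279304 -1.76918017] [0.62540967 0.1698485  0.18290937] 0.020242692143819407 21.75
```

```bash
cat >> h.py <<'E'
def ray_z(c,uv,z):
    K=c["intrinsics"];d=c["R"].T@np.linalg.solve(K,[uv[0],uv[1],1]);o=-c["R"].T@c["t"]
    return o+d*(z-o[2])/d[2]
def place(a,sh_z,xy,gs=.050,dp=.0384):
    z=np.array([np.cos(a),np.sin(a),0]);y=np.array([0,0,1.]);q=Rn.from_matrix(np.stack([np.cross(y,z),y,z],1)).as_quat()
    return np.array([*xy,sh_z+gs])+dp*z,q
def hole(c,tag):
    K=c["intrinsics"];X=c["R"]@SOCK+c["t"];u,v=(K@X)[:2]/X[2];r=12
    u0,v0=int(u),int(v);g=cv2.cvtColor(c["image"],cv2.COLOR_BGR2GRAY)[v0-r:v0+r+1,u0-r:u0+r+1].astype(float)
    b=(g<.5*np.percentile(g,75)).astype(np.uint8);n,l,s,ce=cv2.connectedComponentsWithStats(b)
    print(tag,"pred",np.round([u,v],1),[(s[i,4],np.round(ce[i]+[u0-r,v0-r],1),np.round(ray_z(c,ce[i]+[u0-r,v0-r],.075),4)) for i in range(1,n) if 8<s[i,4]<250])
E
python3 - <<'E'
from h import *
for n in("top","side"): 
    c=capture(n); c["image"]=cv2.imread(f"pics/{n}0.png"); hole(c,n)
a=np.deg2rad(40)
for zz in(.20,): 
    p,q=place(a,zz,SOCK[:2]); move_ptp(p,q)
p,q=place(a,.075+.05,SOCK[:2]); servo_line(p,q,rate=.2)
print(current_finger_gap(),current_position()-p,current_force(),current_clock())
I=[]
for n in("top","side"):
    c=capture(n);np.savez(n+"6.npz",**c);X=c["R"]@SOCK+c["t"];u,v=((c["intrinsics"]@X)[:2]/X[2]).astype(int)
    s=silhouettes(n,"leg_walnut");print(n,[(x["conf"],x["xy"]) for x in s[:3]])
    I.append(cv2.resize(c["image"][v-65:v+35,u-50:u+50],(400,400),interpolation=cv2.INTER_CUBIC))
cv2.imwrite("pics/p6.png",np.hstack(I))
E
```

```text
top pred [423.9 210. ] [(np.int32(33), array([411.5, 204.9]), array([ 0.5407, -0.2048,  0.075 ])), (np.int32(32), array([425.2, 210.5]), array([ 0.5257, -0.2443,  0.075 ]))]
side pred [363.3 155.9] [(np.int32(13), array([363.8, 155.5]), array([ 0.5261, -0.2436,  0.075 ])), (np.int32(125), array([364.1, 163.4]), array([ 0.5137, -0.1929,  0.075 ]))]
0.0357690122305195 [8.05893298e-05 1.83856477e-04 4.98636035e-04] [-0.18828005  0.65120479 -0.59793982] 25.6
top [(0.6, [433.2, 205.7])]
side [(0.65, [362.5, 132.4]), (0.56, [425.5, 185.5])]
```

View pics/p6.png

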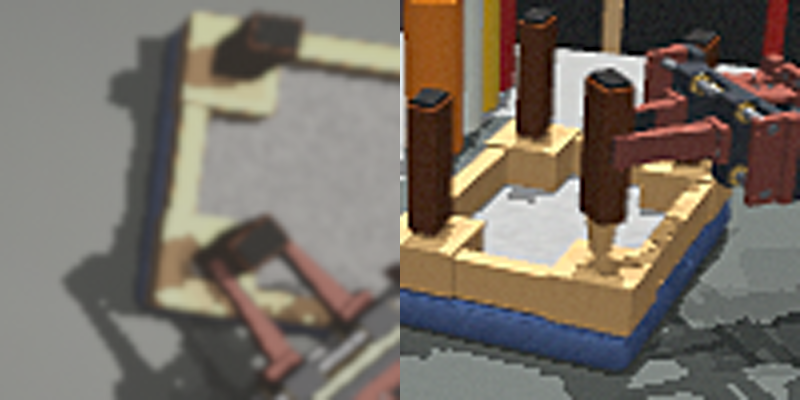

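The leg is held upright, tenon down, over the socket: side crop (605,150), tenon at (605,245), socket around (605,270). I'll measure the held leg's axis, using the same method as for the other legs, then correct and lower it.

```bash
python3 - <<'E'
from h import *
L={n:dict(np.load(n+"6.npz")) for n in("top","side")}
for n,c in L.items():
    W=cloud(c);near=np.hypot(W[...,0]-.527,W[...,1]+.2415)<.035
    s=silhouettes  # unused
    p=W[near&(W[...,2]>.15)];zt=np.percentile(p[:,2],97);t=p[p[:,2]>zt-.006];print(n,"ztop",zt,len(t),cv2.minAreaRect((t[:,:2]*1000).astype(np.float32)),np.median(t[:,:2],0))
    # same for reference legs
    for r in((.6726,-.2591),(.6449,-.4818),(.4992,-.4632)):
        q=W[(np.hypot(W[...,0]-r[0],W[...,1]-r[1])<.035)&(W[...,2]>.182)]
        if len(q)>10: print("  ref",len(q),np.round(cv2.minAreaRect((q[:,:2]*1000).astype(np.float32))[0],1),np.median(q,0).round(4))
# side: dark-brown leg body column centre per height; tenon pale
c=L["side"];W=cloud(c);near=np.hypot(W[...,0]-.527,W[...,1]+.2415)<.03
vd=np.array([.3257-.527,.7797+.2415]);vd/=np.linalg.norm(vd);lat=np.array([-vd[1],vd[0]])
for z in np.arange(.09,.24,.015):
    k=near&(np.abs(W[...,2]-z)<.005)
    if k.sum()>4: l=(W[k][:,:2]-SOCK[:2])@lat; print(round(z,3),k.sum(),np.round(np.percentile(l,[2,98])*1000,1))
E
```

```text
top ztop 0.2277746810234159 93 ((527.833984375, -238.69485473632812), (21.82396125793457, 31.95699691772461), 39.839298248291016) [ 0.52874296 -0.23942594]
  ref 119 [ 672.2 -259.2] [ 0.6717 -0.2584  0.1874]
  ref 118 [ 645.3 -481.3] [ 0.6448 -0.48    0.1879]
  ref 125 [ 499.5 -461.5] [ 0.4988 -0.4603  0.1874]
side ztop 0.22591330297437376 52 ((528.9530029296875, -238.2145538330078), (22.64442253112793, 37.26973342895508), 40.74323654174805) [ 0.52784504 -0.23389108]
  ref 47 [ 672.4 -258.1] [ 0.6712 -0.2527  0.1874]
  ref 37 [ 643.6 -479.6] [ 0.6436 -0.4745  0.1864]
  ref 30 [ 498.  -463.4] [ 0.4961 -0.4581  0.1878]
0.09 13 [-11.    4.5]
0.105 19 [-11.5   8.4]
0.12 31 [-18.8  14.8]
0.135 39 [-19.4  14.7]
0.15 39 [-20.2  15.9]
0.165 38 [-21.   21.2]
0.18 52 [-18.5  25.2]
0.195 47 [-19.3  15.8]
0.21 44 [-20.1  14.9]
0.225 52 [-17.7  13.9]
```

```bash
python3 - <<'E'
from h import *
p0=current_position();q=current_orientation()
p=p0+[-.003,-.0028,0];servo_line(p,q,rate=.05)
hit=servo_line(p-[0,0,.0425],q,rate=.03,contact_N=5)
pp=current_position();print(hit,"down",p[2]-pp[2],current_force(),current_torque(),current_finger_gap(),current_clock())
I=[]
for n in("top","side"):
    c=capture(n);np.savez(n+"7.npz",**c);W=cloud(c)
    t=W[(np.hypot(W[...,0]-.527,W[...,1]+.2415)<.035)&(W[...,2]>.15)];zt=np.percentile(t[:,2],95);t=t[t[:,2]>zt-.006];print(n,"foot",np.round(zt,4),cv2.minAreaRect((t[:,:2]*1000).astype(np.float32)),np.median(t,0))
    X=c["R"]@SOCK+c["t"];u,v=((c["intrinsics"]@X)[:2]/X[2]).astype(int)
    I.append(cv2.resize(c["image"][v-65:v+35,u-50:u+50],(400,400),interpolation=cv2.INTER_CUBIC))
cv2.imwrite("pics/p7.png",np.hstack(I))
E
```

```text
True down 0.03885894419486524 [ 0.06668861 -1.29351958  2.51853225] [-0.01328837 -0.17584054 -0.09356494] 0.03558070101686865 27.25
top foot 0.189 ((525.82470703125, -241.12411499023438), (24.22080421447754, 35.166194915771484), 41.93640899658203) [ 0.52662738 -0.24201448  0.18666915]
side foot 0.1872 ((525.68212890625, -240.12503051757812), (22.339061737060547, 34.92899703979492), 40.880523681640625) [ 0.52482441 -0.23663664  0.18603698]
```

The tenon has gone in: the foot is at z≈0.188 and the axis reads about (526,-241). Release, back out horizontally, and check that it stands by itself.

```bash
python3 - <<'E'
from h import *
q=current_orientation();z=Rn.from_quat(q).apply([0,0,1]);p=current_position()
leg=p-.0384*z;np.save("leg.npy",leg);print("leg axis est",leg)
move_gripper(.07);sleep(.3)
servo_line(p-.09*z,q,rate=.15);servo_line(p-.09*z+[0,0,.13],q,rate=.25)
I=[]
for n in("top","side"):
    c=capture(n);W=cloud(c)
    t=W[(np.hypot(W[...,0]-.527,W[...,1]+.2415)<.035)&(W[...,2]>.15)&(W[...,2]<.2)];zt=np.percentile(t[:,2],95);t=t[t[:,2]>zt-.006];print(n,"foot",np.round(zt,4),len(t),cv2.minAreaRect((t[:,:2]*1000).astype(np.float32)),np.median(t,0))
    X=c["R"]@SOCK+c["t"];u,v=((c["intrinsics"]@X)[:2]/X[2]).astype(int)
    I.append(cv2.resize(c["image"][v-65:v+35,u-50:u+50],(400,400),interpolation=cv2.INTER_CUBIC))
cv2.imwrite("pics/p8.png",np.hstack(I));print(current_clock())
E
```

```text
leg axis est [ 0.52408434 -0.24338258  0.13716968]
top foot 0.1893 92 ((525.8079833984375, -241.3632354736328), (20.27503204345703, 33.44635009765625), 41.72620391845703) [ 0.52548584 -0.24174883  0.18675067]
side foot 0.1871 50 ((526.3788452148438, -240.30059814453125), (22.61976432800293, 31.991249084472656), 38.86423110961914) [ 0.52510762 -0.23755801  0.18604273]
29.875
```

View pics/p8.png

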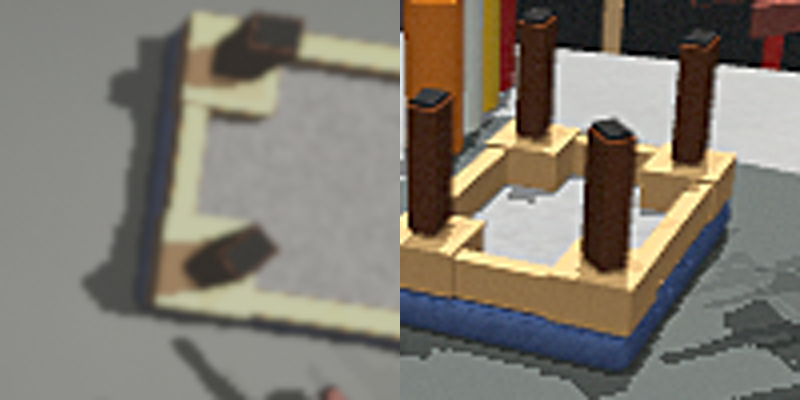

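It stands alone, about 47° out of line (side crop (607,195)). Now regrip from above by the foot end, null any side force, then press and turn in steps with a force readout.

```bash
python3 - <<'E'
from h import *
y0=np.deg2rad(-50);xy=np.array([.5250,-.2422])
move_gripper(.06)
move_ptp([*xy,.21],down(y0))
f0=current_force();print("f0",f0)
hit=servo_line([*xy,.124],down(y0),rate=.1,contact_N=6);print(hit,current_position())
fa=current_force();move_gripper(0);sleep(.2)
f=current_force();print("gap",current_finger_gap(),"df",f-fa,current_torque(),current_position(),current_clock())
E
```

```text
f0 [-0.49383755  0.01945144 -0.10294722]
False [ 0.52549215 -0.24253352  0.12454498]
gap 0.03583412274461482 df [ 0.29586465 -0.23578504  3.62883088] [ 0.02283998 -0.00204217 -0.04308665] [ 0.52528659 -0.24237203  0.12435691] 33.5083
```

```bash
python3 - <<'E'
from h import *
y0=np.deg2rad(-50);y1=SY-np.pi/2
xy=np.array([.5251,-.2423]);f0=np.array([-.3,0,0]);z=current_position()[2]
def step(zz,y):
    move_ptp([*xy,zz],down(y));return current_force()
f=current_force()
for i in range(30):
    if f[2]>15: break
    z-=.0005; f=step(z,y0)
print("pressed",round(z,4),np.round(f,1),current_position()[2]);sleep(.2)
for y in np.linspace(y0,y1,9)[1:]:
    f=step(z,y)
    for i in range(12):
        if f[2]>13.5: break
        z-=.0005; f=step(z,y)
    while f[2]>24: z+=.0005; f=step(z,y)
    print(round(np.rad2deg(y),1),round(z,4),np.round(f,1),np.round(current_torque(),2),round(current_finger_gap(),4))
sleep(.3);print(current_position(),current_force(),current_clock())
E
```

```text
pressed 0.1219 [-3.3  1.  15.4] 0.12360490256619767
-55.9 0.1214 [-2.4  2.9 16.1] [ 0.57  0.84 -0.14] 0.0356
-61.8 0.1214 [-2.7  0.9 14.2] [ 0.42  0.71 -0.18] 0.036
-67.7 0.1214 [-2.   1.6 14.2] [ 0.41  0.65 -0.26] 0.0355
-73.6 0.1209 [-2.4  2.2 16.9] [ 0.51  0.83 -0.22] 0.036
-79.5 0.1209 [-3.9  1.3 16.1] [ 0.5   0.78 -0.25] 0.0356
-85.4 0.1209 [-2.9  1.4 16.8] [ 0.43  0.75 -0.34] 0.0357
-91.3 0.1209 [-3.1  0.8 16.7] [ 0.42  0.78 -0.29] 0.036
-97.2 0.1209 [-2.8  1.3 16. ] [ 0.34  0.75 -0.25] 0.0359
[ 0.52582558 -0.24291321  0.12290187] [-2.25604659  0.29895689 16.19095217] 37.7583
```

```bash
python3 - <<'E'
from h import *
move_gripper(.06);p=current_position();q=current_orientation()
servo_line([p[0],p[1],.22],q,rate=.15);goto_joints([-1.2,*current_joint_pos()[1:]]) if 0 else move_ptp([.40,-.05,.25],q)
sleep(.3);I=[]
for n in("top","side"):
    c=capture(n);W=cloud(c)
    for r in((.526,-.2415),(.6726,-.2591),(.6449,-.4818),(.4992,-.4632)):
        t=W[(np.hypot(W[...,0]-r[0],W[...,1]-r[1])<.035)&(W[...,2]>.182)&(W[...,2]<.2)]
        print(n,r,len(t),np.round(np.median(t,0),4),cv2.minAreaRect((t[:,:2]*1000).astype(np.float32)))
    X=c["R"]@SOCK+c["t"];u,v=((c["intrinsics"]@X)[:2]/X[2]).astype(int)
    I.append(cv2.resize(c["image"][v-65:v+35,u-50:u+50],(400,400),interpolation=cv2.INTER_CUBIC))
cv2.imwrite("pics/p9.png",np.hstack(I));print(current_clock())
E
```

```text
top (0.526, -0.2415) 96 [ 0.5267 -0.2417  0.1852] ((526.263916015625, -241.10374450683594), (31.94893455505371, 23.63973617553711), 79.30842590332031)
top (0.6726, -0.2591) 113 [ 0.6722 -0.2588  0.1873] ((672.8119506835938, -259.9203186035156), (34.873775482177734, 24.695032119750977), 89.0609130859375)
top (0.6449, -0.4818) 122 [ 0.6447 -0.4795  0.1873] ((645.2343139648438, -480.4098205566406), (37.57822799682617, 25.842641830444336), 83.14717102050781)
top (0.4992, -0.4632) 127 [ 0.4988 -0.4617  0.1873] ((499.0899353027344, -462.5933837890625), (35.48054885864258, 25.76470375061035), 82.29696655273438)
side (0.526, -0.2415) 37 [ 0.526  -0.2373  0.1853] ((526.2498168945312, -240.37149047851562), (30.905359268188477, 19.589908599853516), 82.16573333740234)
side (0.6726, -0.2591) 49 [ 0.6706 -0.2541  0.1873] ((672.1871337890625, -256.0633239746094), (35.016578674316406, 23.69683265686035), 81.69507598876953)
side (0.6449, -0.4818) 33 [ 0.6431 -0.4728  0.187 ] ((641.7208251953125, -481.0691833496094), (40.492279052734375, 23.375545501708984), 74.47196960449219)
side (0.4992, -0.4632) 31 [ 0.4994 -0.4553  0.1873] ((497.9809875488281, -462.6985168457031), (36.03309631347656, 21.630149841308594), 78.3609390258789)
40.4667
```

View pics/p9.png

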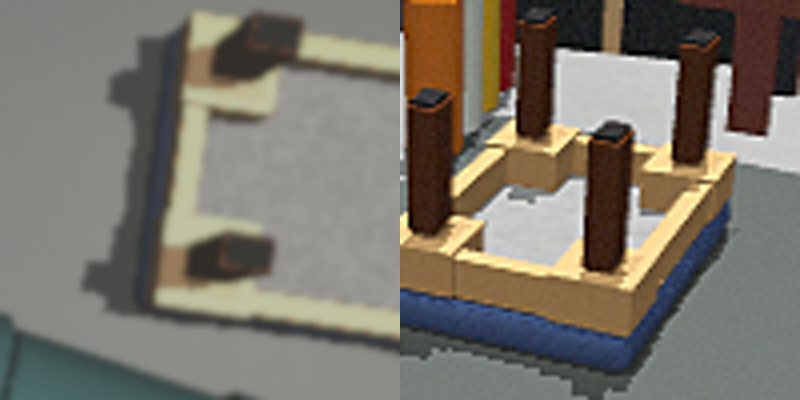

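The leg is in line and upright, and its foot sank from about 0.187 to 0.185 m, so the shoulder is essentially on the block. Hand in.

```bash
python3 - <<'E'
from h import *
print(current_clock()); close_job()
E
```

```text
40.4667
the job is handed in; nothing more can be done
```

The walnut leg is in the empty socket, pressed home and turned into line, and I handed the job in at 40.5 s of the 72 s allowed. I don't have a verdict, because the hand-in call gives none.

I opened only the walnut bin's lid, to about 1.5 rad, and stood the leg loosely in the socket about 47° out of line. After letting go, I took it again from above by the foot end. I then pressed with 14–17 N and turned it into line at about 0.15–0.35 N m.

**Last checks** (top and side cameras, after release):
- **Position:** the leg's axis is at about (526, −241) mm, within about 1 mm of where the other three legs put the socket centre.
- **Height:** the foot top is at 185 mm, down from about 187 mm when loose. That puts the shoulder roughly level with the block.
- **Alignment:** the top camera read the leg at 79° and the stool's long side at about 83°, so it is in line within about 4° (limit 0.17 rad, about 10°).
- **Upright:** it looks upright in the last picture, but I did not measure its tilt.

**Discrepancies:**
- **Finger length:** the fingers are about 31 mm shorter than the stated TCP implies, so my first pinch closed on air above the lug. I found this with the cameras and a guarded descent, then worked with a corrected offset.
- **Socket centre:** dark-spot detection of the hole put it about 3 mm further in −y than the leg geometry did. I aimed between the two, and the tenon went in at the first try.
- **Not measured:** I didn't measure the taper's grip, or re-measure the bottle, tin and tape at the end. The other lids were last seen shut in the wrist picture taken before I picked up the leg.

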